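# Open the needle case, freeing its lid if it is caught

### The job

Try the lid of the needle case with a small tug on its red knob before you touch anything else. If it comes, open it; if it is caught, let it down, push the blade of the orange release key fully home into the yellow-framed slot on the case, leave the key there, and then open the lid. Finish while still holding the lid by its knob, at rest and open by 45 degrees or more, for it falls shut by itself; use only your grip to keep it open, and do not disturb the bottle, the jar or the tattoo machine.

Things in the scene. Friction and masses are not known exactly. Their poses are not given: they have to be found in the camera images.
- case: Grey needle case fixed to the table, 260 x 260 x 110 mm; may be turned. Origin at table height; x points from its front (near the robot, at x = -135 mm) to its hinge side, y to its left, z up. From x = -135 to -70 mm its top is a fixed deck at z = 110 mm; behind it is the lid. A hidden catch inside may or may not hold the lid; pressed aside by the key, it stays aside.
- lid (a joint): Lid angle, rad: 0 shut, grows as its front edge rises, stop at 1.25. Aluminium, 183 x 260 x 6 mm (z 110 to 116 mm when shut), about 0.45 kg, falls shut from any angle when let go. Even if caught it rises about 0.05 to 0.06 rad (9 mm at the knob), then stops hard and no pull opens it. If free it goes on past 0.1 rad with about 3 N.
- lid_knob (a point): Centre of the red knob on the lid: cylinder along the case's y, diameter 24, length 30 mm, flat ends, on a thin stem, axis 30 mm above the lid's upper face. Shut, it is 165 mm before the hinge line and 36 mm above it (x = -50, y = 0, z = 146 mm of the case). Pinched on its flat ends from above, it turns between the pads as the lid swings.
- lid_hinge (a point): Point on the lid's hinge line, at its middle; the line runs along the case's y, at z = 110 mm. Fixed on the case at x = 115 mm.
- slot (a point): Centre of the release slot's mouth on the deck, at x = -90, y = 70, z = 110 mm of the case. It goes straight down, 25 mm long (case y) and 9 mm wide (case x), in a thin flat yellow frame 35 x 19 mm. If the lid is caught the blade meets the catch 10 mm or more down and then needs 2 to 5 N; with the flange on the deck (blade 38 mm deep) the catch is off.
- key: Release key, loose, 80 g, z up. Origin: centre of the underside of its black flange (24 x 38 x 5 mm). Above: orange handle 14 mm (x) x 28 mm (y), top at 50 mm. Below: steel blade 3 mm (x) x 18 mm (y), 38 mm long, its last 8 mm 13 mm wide. Starts upright in its stand, flange on the stand's top. Fits the slot with its y along the case's y, either way round.
- stand: Grey block on a black foot fixed to the table, 70 x 70 x 48 mm high, that holds the key upright in a slot of 23 x 8 mm; origin at table height. To the left or the right of the case.
- wash_bottle: Bystander: green bottle with a white cap, diameter 60 mm, 130 mm high, origin at its foot. Leave it alone.
- jar: Bystander: amber jar with a black lid, diameter 66 mm, 70 mm high, origin at its foot. Leave it alone.
- machine: Bystander: pen-shaped tattoo machine, blue and black, lying on a rubber rest, about 50 x 125 x 50 mm, origin at its foot. Leave it alone.
There are look-alikes about, which are no part of the job. There is more than one size of the key; the job needs the smallest.

How it is judged:
By the outcome, as a careful person would: the job done as asked, in the order asked, and still so for the second after the job is handed in, while the arm keeps its last pose, push and grip.
It also fails if it takes over 72 s, if anything falls off the work surface, if the arm or the gripper's body presses on something with over 40 N, if the wrist force passes 120 N, or if a joint passes its speed limit or range.

### The arm

A 6-joint arm with a two-finger parallel gripper is mounted at the origin on the work surface. World frame = base frame: x ahead of the robot, y to its left, z up, the work surface at z = 0. Lengths are in mm, angles in rad, forces in N, time in s.
With the tool pointing down it reaches from about 275 to 750 mm from the base axis. Payload 10.2 kg.
Tool frame: the origin (TCP) lies between the finger pads, 19 mm behind the fingertips; this is the grasp point; z points along the fingers, y is the line along which they close (so a half turn about z gives the same grasp; the last joint's range is limited). The gripper opens to 88 mm and grips with 3 to 60 N. Pads are 18 mm wide; open, the fingers measure 123 mm over their backs; the gripper's body (75 mm by 187 mm) begins 45 mm behind the grasp point.
Start: joints at [-1.332, 0.313, 1.498, -0, 1.331, -0.223], TCP at [233.908, -470.02, 257.42] pointing down, gripper open.
Joint ranges: [-2.94, 2.94], [-0.97, 2.17], [0.19, 2.56], [-1.23, 4.37], [0.02, 3.11], [-2.88, 2.88]. Speed limits (rad/s): [2.39, 2.39, 3.01, 3.14, 3.14, 3.14].

### API

Orientations are given as a unit quaternion [w, x, y, z].
In Python, from workcell import telemetry, optics, job_done gives the robot as it stands.
- The arm moves only by the tool carry_out, never from a script. Its argument "plan" is a list of rows, each an object of numbers: "tx", "ty", "tz": the shift along the tool's x, y, z scaled (see below); "ax", "ay", "az": the turn, a rotation vector about the tool's x, y, z scaled (see below). A call has exactly 10 rows; each row shifts and turns the commanded pose from where the row before left it, along the tool's axes as they then stand; what a row does not reach is not made up. The controller multiplies each number of a shift by 0.04 m and each number of a turn by 0.1 rad. A row lasts 1/12 s, in which the tool goes at most 41.7 mm and 7.16 degrees, less where a joint would pass 70% of its speed; a pose out of reach is approached as far as the arm can. A call with a number of a shift or a turn outside -1 to 1 is refused whole. A call with a gripper value outside its range is refused whole. "claw" is the opening, from 0 (shut) to 1 (fully open), set as the call begins (left out, the last holds). The fingers move at their own pace and stop on an object; "force" is the grip in N (left out, the last holds). Time passes only in rows, so rows that do not move let the fingers close, or fill a call up. It gives the time, the measured TCP pose, the force, the opening and the grip force at its end, in the units of the state.
- telemetry.observe(): the state, without advancing time (a new reading comes with each control period).
- optics.snapshot(name): name is "scene" or "side" or "wrist"; returns (picture, depth): 480x640x3 uint8, blue, green, red; 480x640 float32, mm along the optical axis (not along the pixel's ray), 0 where there is no reading.
- optics.camera_info(name): a dict with "fx", "fy", "cx", "cy" (pixels), "camera_from_world" (4x4, takes a point from world to camera coordinates). Camera axes: x right, y up, looking along -z (the intrinsics and any distortion apply to the point x, -y, -z); pixel columns grow to the right and rows downward; lengths in mm; the calibration is good to about 2 mm. A picture is of the moment at which its call begins: read the wrist's pose just before it. camera_info takes no time and is no camera call; for the wrist camera it gives the pose at the moment of the call.
- job_done(): hands the job in; it is judged then, once.
The state is a dict: "time": time; "joints": joint angles; "qvel": joint speeds; "joint_torque": joint torques, N m; "tcp_pos": TCP position; "tool_rot": TCP orientation; "force": force on the tool from outside, world axes, zero at the start; "moment": the same for the moment, N m; "grip_width": finger opening in mm; "grasp_force": force on a finger pad.
Only numpy, scipy, OpenCV 4.12 (cv2) and the standard library are available. Lean on these libraries where they do the work, as an engineer would, in place of code of your own. Each camera call takes 0.05 s, during which the arm holds its last target. There are 200 camera calls.

## Working session

There is one attempt and no reset: what is moved stays moved. The work goes in short steps, Python scripts to look and compute and a tool call to move; the robot and the scene stay as the last step left them, time stands still between calls to the robot, and variables do not carry over. Pictures are saved under pics/ and viewed, at most 10 in all, crops included, and the job is handed in when it is done.

Besides the shell and the picture viewer there is one more tool, called after "Request:" by a JSON object that holds its "fn" and its "kwargs", one argument or row to a line. carry_out: Moves the arm, as the interface text tells. Shifts and turns lie within -1 to 1; 1 stands for 0.04 m of shift or 0.1 rad of turn. Its arguments: {"type":"object","properties":{"plan":{"type":"array","items":{"type":"object","properties":{"tx":{"type":"number"},"ty":{"type":"number"},"tz":{"type":"number"},"ax":{"type":"number"},"ay":{"type":"number"},"az":{"type":"number"}}}},"claw":{"type":"number"},"force":{"type":"number"}},"required":["plan"]}

```bash
mkdir -p pics
cat > h.py <<'E'
import numpy as np, cv2
from workcell import telemetry, optics, job_done
def snap(n,f):
    info=optics.camera_info(n); p,d=optics.snapshot(n)
    cv2.imwrite(f'pics/{f}.png',p); np.savez(f'pics/{f}.npz',d=d,T=np.array(info['camera_from_world']),K=[info[k] for k in('fx','fy','cx','cy')],p=p); return info,p,d
def load(f): return np.load(f'pics/{f}.npz')
def world(z,u,v,depth=None,r=1):
    fx,fy,cx,cy=z['K']
    if depth is None:
        w=z['d'][v-r:v+r+1,u-r:u+r+1]; w=w[w>0]; depth=np.median(w)
    c=np.array([(u-cx)/fx*depth,-(v-cy)/fy*depth,-depth,1])
    return (np.linalg.inv(z['T'])@c)[:3]
def ray(z,u,v):
    a=world(z,u,v,1.);b=world(z,u,v,1001.);o=np.linalg.inv(z['T'])[:3,3];d=b-o;return o,d/np.linalg.norm(d)
def proj(z,P):
    c=z['T']@np.append(P,1); fx,fy,cx,cy=z['K']; return cx+fx*c[0]/-c[2], cy+fy*-c[1]/-c[2]
E
python3 - <<'E'
from h import *
for n in('scene','side'):
    i,p,d=snap(n,n+'0'); print({k:v for k,v in i.items() if k!='camera_from_world'},np.linalg.inv(np.array(i['camera_from_world']))[:3].round(2).tolist())
print(telemetry.observe())
E
```

```text
{'fx': 509.49740930041804, 'fy': 509.49740930041804, 'cx': 320.3433491334682, 'cy': 241.76053071519658} [[-0.65, -0.44, 0.62, 1191.48], [0.76, -0.4, 0.52, 571.39], [0.02, 0.8, 0.6, 773.57]]
{'fx': 622.3848535010243, 'fy': 622.3848535010243, 'cx': 323.85459893626785, 'cy': 240.1436408498399} [[0.94, 0.17, -0.3, 38.5], [-0.35, 0.52, -0.78, -1189.85], [0.02, 0.84, 0.55, 929.36]]
{'time': 0.1, 'joints': array([-1.33239599e+00,  3.13378408e-01,  1.49832900e+00,  3.67429581e-05,
        1.33096395e+00, -2.23404854e-01]), 'qvel': array([-7.31434287e-04, -2.69801193e-04, -2.10109429e-03, -9.25775692e-04,
        3.69924577e-05, -6.46315903e-04]), 'joint_torque': array([ 2.73841513e-03, -4.02813613e+01, -2.52642399e+01,  6.94947084e-02,
        3.42395017e-02, -6.85786608e-05]), 'tcp_pos': array([ 233.87236779, -469.82964318,  256.93836944]), 'tool_rot': array([-5.39467577e-04,  9.73461086e-01,  2.28851967e-01,  1.37989277e-05]), 'force': array([-0.05752719,  0.16284782,  0.08853512]), 'moment': array([0.00880527, 0.05418131, 0.06080311]), 'grasp_force': 0.0, 'grip_width': 87.98934248891632}
```

View pics/scene0.png

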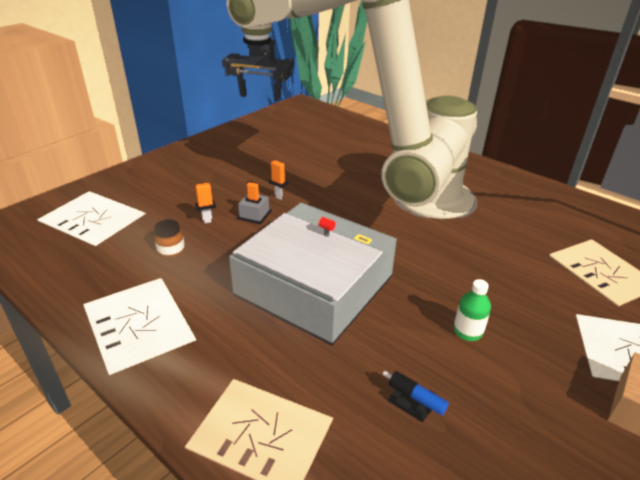

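View pics/side0.png

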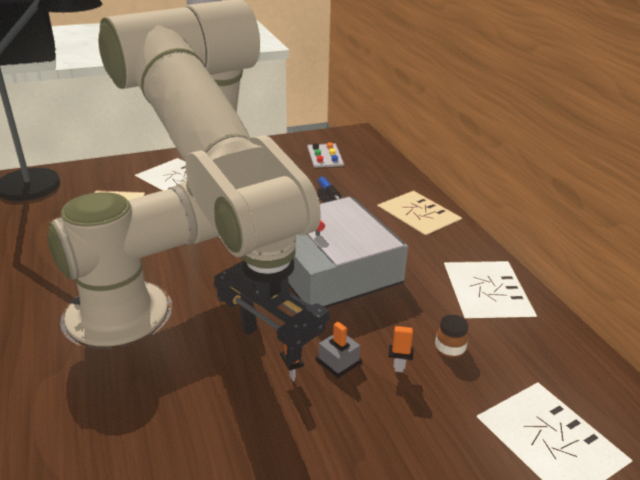

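The scene view shows the case at about (315,270), with the knob at (327,224) and the slot at (363,239). The stand with the small key is at (254,200), and two larger look-alike keys are at (204,195) and (278,172). The side view shows the stand at (339,350), the bigger keys at (401,345) and (290,365), and the knob at (319,228). The arm hides the slot there.

Run:
```python
from h import *
for f in('scene0','side0'):
    z=load(f); p=z['p']; hsv=cv2.cvtColor(p,cv2.COLOR_BGR2HSV)
    for nm,lo,hi in(('red',(0,190,120),(5,255,255)),('red2',(174,190,120),(180,255,255)),('orange',(8,200,150),(16,255,255)),('yellow',(22,150,150),(32,255,255)),('green',(50,120,60),(75,255,255)),('blue',(108,180,100),(125,255,255))):
        m=cv2.inRange(hsv,lo,hi); n,l,s,c=cv2.connectedComponentsWithStats(m)
        for i in range(1,n):
            if s[i,4]<25 or s[i,4]>3000: continue
            v,u=np.where((l==i)&(z['d']>0)); 
            if len(v)==0: continue
            P=np.array([world(z,a,b,z['d'][b,a]) for a,b in zip(u,v)])
            print(f,nm,s[i].tolist(),c[i].round(1),'min',np.percentile(P,3,0).round(),'med',np.median(P,0).round(),'max',np.percentile(P,97,0).round())
# lid plane corners / case edges via depth: top surface points
z=load('scene0'); d=z['d']
V,U=np.mgrid[180:350,200:420]; V=V.ravel();U=U.ravel();ok=d[V,U]>0;V=V[ok];U=U[ok]
P=np.array([world(z,a,b,d[b,a]) for a,b in zip(U,V)])
for lo,hi in((106,112.5),(113.5,120),(104,122)):
    q=P[(P[:,2]>lo)&(P[:,2]<hi)][:,:2].astype(np.float32)
    r=cv2.minAreaRect(q); print(lo,hi,len(q),r,cv2.boxPoints(r).round().tolist())
```

```text
scene0 red [320, 218, 15, 12, 126] [326.7 223.6] min [478. -16. 140.] med [490.   1. 151.] max [496.  12. 158.]
scene0 orange [271, 160, 14, 24, 273] [277.8 171.3] min [ 303. -340.   59.] med [ 319. -318.   89.] max [ 324. -306.  114.]
scene0 orange [196, 183, 17, 24, 321] [203.8 194.5] min [ 514. -389.   56.] med [ 531. -373.   88.] max [ 545. -364.  115.]
scene0 orange [247, 182, 12, 18, 182] [252.6 190.4] min [ 343. -411.    2.] med [ 424. -309.   79.] max [ 431. -297.   98.]
scene0 yellow [355, 235, 16, 8, 47] [362.4 238.9] min [427.  44. 107.] med [435.  60. 110.] max [444.  74. 112.]
scene0 green [460, 292, 31, 27, 645] [474.9 305.4] min [415. 310.  66.] med [438. 338.  86.] max [450. 359. 107.]
scene0 green [454, 328, 29, 13, 102] [466.7 336.4] min [427. 314.   0.] med [446. 341.   6.] max [450. 360.  12.]
scene0 blue [412, 385, 35, 29, 489] [428.8 399.2] min [642. 343.  31.] med [653. 371.  43.] max [660. 399.  48.]
side0 orange [402, 329, 9, 13, 37] [406.4 334.7] min [ 524. -395.   94.] med [ 530. -392.  110.] max [ 537. -383.  117.]
side0 orange [394, 336, 17, 17, 129] [401.  345.1] min [ 510. -395.   63.] med [ 521. -388.   81.] max [ 537. -381.  102.]
106 112.5 2164 ((543.9404907226562, -126.02072143554688), (264.3953857421875, 518.1287841796875), 7.355476379394531) [[380.0, 114.0], [446.0, -400.0], [708.0, -366.0], [642.0, 148.0]]
113.5 120 6443 ((548.7142944335938, -121.7833251953125), (243.9501190185547, 510.11334228515625), 7.236556053161621) [[396.0, 116.0], [460.0, -390.0], [702.0, -359.0], [638.0, 147.0]]
104 122 9176 ((544.3551635742188, -125.96719360351562), (265.2315673828125, 518.1287841796875), 7.3554768562316895) [[380.0, 114.0], [446.0, -400.0], [709.0, -366.0], [643.0, 148.0]]
```

Request:
{"fn": "carry_out", "kwargs": {
  "plan": [
    {"tx": 0.8, "ty": -0.48, "tz": -0.3},
    {"tx": 0.8, "ty": -0.48, "tz": -0.3},
    {"tx": 0.8, "ty": -0.48, "tz": -0.3},
    {"tx": 0.8, "ty": -0.48, "tz": -0.3},
    {"tx": 0.8, "ty": -0.48, "tz": -0.3},
    {"tx": 0.8, "ty": -0.48, "tz": -0.3},
    {"tx": 0.8, "ty": -0.48, "tz": -0.3},
    {"tx": 0.8, "ty": -0.48, "tz": -0.3},
    {"tx": 0.8, "ty": -0.48, "tz": -0.3},
    {"tx": 0, "ty": 0, "tz": 0}
  ],
  "claw": 1
}}

```text
invalid input at $.plan[0]: expected keys tx, ty, tz, ax, ay, az
```

Run:
```python
from h import *
print(telemetry.observe()['tcp_pos'])
i,p,d=snap('wrist','w0'); z=load('w0')
print(i['fx'],np.linalg.inv(z['T'])[:3].round(3).tolist(), i.keys())
for P in [(484,-4,146),(435,60,110),(424,-309,98)]: print(proj(z,np.array(P)))
```

```text
[ 233.87236779 -469.82964318  256.93836944]
333.77461340949344 [[0.445, 0.847, 0.292, 309.741], [-0.895, 0.422, 0.143, -433.164], [-0.002, -0.325, 0.946, 384.214]] dict_keys(['fx', 'fy', 'cx', 'cy', 'camera_from_world'])
(np.float64(-581.3268534949799), np.float64(-962.8208604925533))
(np.float64(-521.8053649578756), np.float64(-647.9301541532823))
(np.float64(232.8514382823184), np.float64(-131.52464514390937))
```

View pics/w0.png

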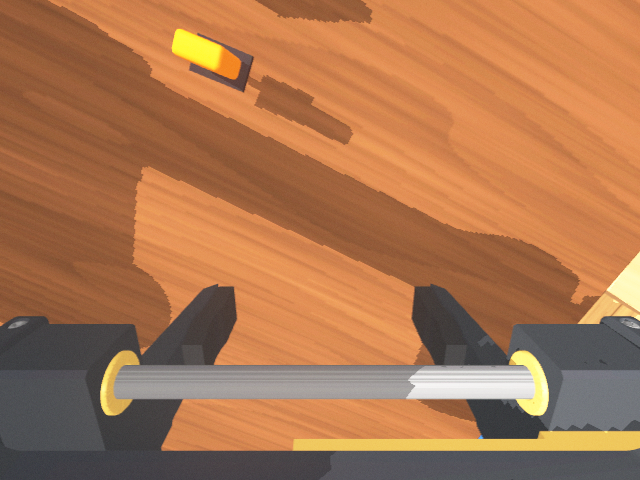

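The start view shows only one large look-alike key at (210,55). I left out some row keys, so I'm sending the full rows.

Request:
{"fn": "carry_out", "kwargs": {
  "plan": [
    {"tx": 0.84, "ty": -0.33, "tz": -0.3, "ax": 0, "ay": 0, "az": 0},
    {"tx": 0.84, "ty": -0.33, "tz": -0.3, "ax": 0, "ay": 0, "az": 0},
    {"tx": 0.84, "ty": -0.33, "tz": -0.3, "ax": 0, "ay": 0, "az": 0},
    {"tx": 0.84, "ty": -0.33, "tz": -0.3, "ax": 0, "ay": 0, "az": 0},
    {"tx": 0.84, "ty": -0.33, "tz": -0.3, "ax": 0, "ay": 0, "az": 0},
    {"tx": 0.84, "ty": -0.33, "tz": -0.3, "ax": 0, "ay": 0, "az": 0},
    {"tx": 0, "ty": 0, "tz": 0, "ax": 0, "ay": 0, "az": 0.84},
    {"tx": 0, "ty": 0, "tz": 0, "ax": 0, "ay": 0, "az": 0.84},
    {"tx": 0, "ty": 0, "tz": 0, "ax": 0, "ay": 0, "az": 0.83},
    {"tx": 0, "ty": 0, "tz": 0, "ax": 0, "ay": 0, "az": 0.83}
  ],
  "claw": 1
}}

```text
time: 0.98
tcp_pos: [379.2, -309.0, 329.2]
tool_rot: [-0.0, 0.998, 0.062, -0.0]
force: [-0.3, -0.1, -0.2]
grip_width: 88.1
grasp_force: 0.0
```

Run:
```python
from h import *
i,p,d=snap('wrist','w1'); z=load('w1')
s=telemetry.observe();print(s['tcp_pos'],s['tool_rot'],s['time'])
for P in [(484,-4,146),(435,60,110),(424,-309,98)]: print(proj(z,np.array(P)))
```

```text
[ 379.14603724 -309.1176032   329.24436262] [-1.64468600e-04  9.98225652e-01  5.95441527e-02 -1.19565276e-04] 1.0333
(np.float64(-28.54326848819528), np.float64(48.390834619958184))
(np.float64(-48.807368836436694), np.float64(103.68931674509838))
(np.float64(328.355972639239), np.float64(161.88366902129047))
```

View pics/w1.png

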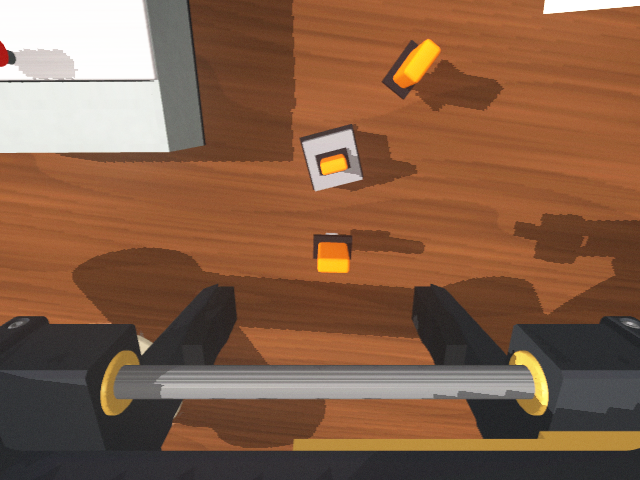

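The wrist view shows the stand and small key at (333,160), with large keys at (333,255) and (415,65). The case's front edge runs level along row 152, so the tool yaw matches the case. Next I fit the key and the case.

```bash
python3 - <<'E'
from h import *
z=load('w1'); d=z['d'];p=z['p']
def cloud(v0,v1,u0,u1):
    V,U=np.mgrid[v0:v1,u0:u1];V=V.ravel();U=U.ravel();k=d[V,U]>0;V=V[k];U=U[k]
    return np.array([world(z,a,b,d[b,a]) for a,b in zip(U,V)]),p[V,U]
P,c=cloud(115,200,290,375)
print('z hist',np.histogram(P[:,2],bins=range(-4,112,4)))
for nm,lo,hi in(('top',94,104),('flange',50,56.5),('stand',43,50),('foot',3,20)):
    q=P[(P[:,2]>lo)&(P[:,2]<hi)]
    if len(q)<4: continue
    r=cv2.minAreaRect(q[:,:2].astype(np.float32)); print(nm,len(q),np.median(q[:,2]).round(1),r)
P,c=cloud(0,160,0,215)
for lo,hi in((106,112.5),(113,119)):
    q=P[(P[:,2]>lo)&(P[:,2]<hi)]; r=cv2.minAreaRect(q[:,:2].astype(np.float32)); print(lo,len(q),np.median(q[:,2]),r,cv2.boxPoints(r).round().tolist())
E
python3 - <<'E'
import cv2
p=cv2.imread('pics/w1.png')[110:210,280:390]
cv2.imwrite('pics/w1c.png',cv2.resize(p,None,fx=6,fy=6,interpolation=cv2.INTER_CUBIC)[:600])
E
```

```text
z hist (array([2045, 2172,  319,   64,    6,    5,    4,    9,    6,    6,    6,
          7,  903, 1000,  224,    9,    8,    7,    7,   11,    8,    8,
         12,    7,   38,  310,    0,    0]), array([ -4,   0,   4,   8,  12,  16,  20,  24,  28,  32,  36,  40,  44,
        48,  52,  56,  60,  64,  68,  72,  76,  80,  84,  88,  92,  96,
       100, 104, 108]))
top 342 97.6 ((420.3711853027344, -314.64093017578125), (13.986855506896973, 27.886985778808594), 20.60280418395996)
flange 273 52.9 ((423.6945495605469, -308.7694091796875), (47.708621978759766, 47.468318939208984), 20.635839462280273)
stand 1856 48.0 ((420.1263732910156, -314.6875305175781), (60.21440124511719, 60.090702056884766), 21.413654327392578)
foot 396 7.0 ((420.02008056640625, -314.6167907714844), (70.27659606933594, 70.19551849365234), 21.32472801208496)
106 11926 110.02288188029223 ((469.53619384765625, -54.649627685546875), (131.1754608154297, 171.5624237060547), 7.401552200317383) [[393.0, 22.0], [416.0, -148.0], [546.0, -131.0], [524.0, 39.0]]
113 11816 115.93975431784219 ((502.9917907714844, -63.80426025390625), (63.815574645996094, 144.8357696533203), 7.13996696472168) [[462.0, 4.0], [480.0, -140.0], [544.0, -132.0], [526.0, 12.0]]
```

View pics/w1c.png

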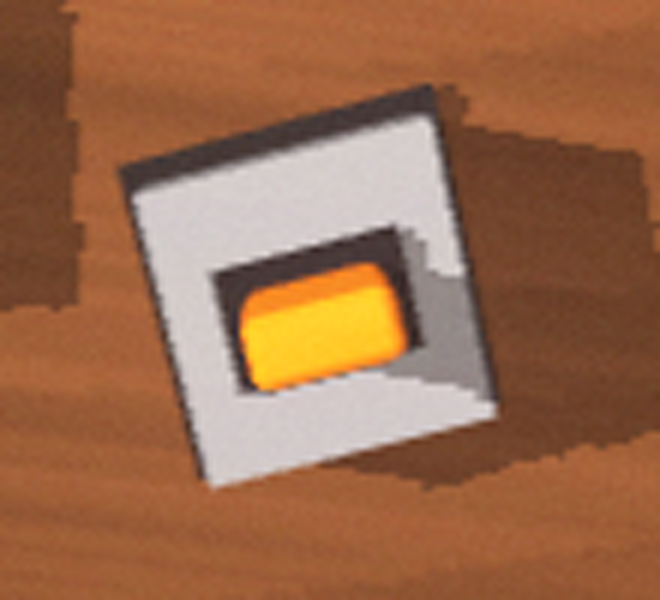

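The crop shows the handle's long side tilted like the stand. The key centre is (420.3,-314.6), its yaw about 21°, and its top at z≈98, all consistent with the sizes given. Now I go over the knob and look from close by.

Request:
{"fn": "carry_out", "kwargs": {
  "plan": [
    {"tx": 0.39, "ty": -0.8, "tz": 0.08, "ax": 0, "ay": 0, "az": 0},
    {"tx": 0.39, "ty": -0.8, "tz": 0.08, "ax": 0, "ay": 0, "az": 0},
    {"tx": 0.39, "ty": -0.8, "tz": 0.08, "ax": 0, "ay": 0, "az": 0},
    {"tx": 0.39, "ty": -0.8, "tz": 0.08, "ax": 0, "ay": 0, "az": 0},
    {"tx": 0.39, "ty": -0.8, "tz": 0.08, "ax": 0, "ay": 0, "az": 0},
    {"tx": 0.39, "ty": -0.8, "tz": 0.08, "ax": 0, "ay": 0, "az": 0},
    {"tx": 0.39, "ty": -0.8, "tz": 0.08, "ax": 0, "ay": 0, "az": 0},
    {"tx": 0.39, "ty": -0.8, "tz": 0.08, "ax": 0, "ay": 0, "az": 0},
    {"tx": 0.39, "ty": -0.8, "tz": 0.08, "ax": 0, "ay": 0, "az": -0.1},
    {"tx": 0, "ty": 0, "tz": 0, "ax": 0, "ay": 0, "az": 0}
  ],
  "claw": 1
}}

```text
time: 1.87
tcp_pos: [482.2, -1.2, 299.9]
tool_rot: [-0.001, 0.997, 0.073, -0.0]
force: [0.2, 0.6, -0.5]
grip_width: 88.5
grasp_force: 0.0
```

```bash
cat > fit.py <<'E'
from h import *
import sys
f=sys.argv[1]
i,p,d=snap('wrist',f); z=load(f); s=telemetry.observe(); q=s['tool_rot'];print(s['time'],s['tcp_pos'].round(1),'yaw',2*np.arctan2(q[2],q[1]))
fx,fy,cx,cy=z['K'];V,U=np.mgrid[0:480,0:640]
C=np.stack([(U-cx)/fx*d,-(V-cy)/fy*d,-d,np.ones_like(d)],-1);W=(C@np.linalg.inv(z['T']).T)[...,:3];W[d<=0]=np.nan
hsv=cv2.cvtColor(p,cv2.COLOR_BGR2HSV)
red=(cv2.inRange(hsv,(0,150,70),(6,255,255))|cv2.inRange(hsv,(172,150,70),(180,255,255)))>0
yel=cv2.inRange(hsv,(22,110,110),(34,255,255))>0
z_=W[...,2]
def rep(nm,m):
    if m.sum()<5: print(nm,'none');return
    q=W[m]; r=cv2.minAreaRect(q[:,:2].astype(np.float32)); v,u=np.where(m)
    print(nm,m.sum(),'px',u.mean().round(1),v.mean().round(1),'z',np.percentile(q[:,2],[3,50,97]).round(1),r)
rep('knob',red&(z_>130)&(z_<170)); rep('knobtop',red&(z_>154)&(z_<170)); rep('slot',yel&(z_>100)&(z_<120)&(abs(W[...,0]-435)<40)&(abs(W[...,1]-60)<40))
deck=(z_>108)&(z_<112.5)&(abs(W[...,1])<160)&(W[...,0]<470); rep('deck',deck)
E
python3 fit.py w2
```

```text
1.9167 [481.8  -3.4 300.1] yaw 0.14397026376154312
knob 902 px 330.9 223.4 z [148.2 156.5 158.8] ((484.4886474609375, -7.527303695678711), (21.907976150512695, 29.02692413330078), 7.866937637329102)
knobtop 695 px 331.0 226.0 z [154.4 157.  158.9] ((483.472412109375, -7.726271629333496), (18.871164321899414, 28.956104278564453), 7.560256481170654)
slot 434 px 260.1 249.7 z [109.5 110.9 112.2] ((434.2020568847656, 56.916099548339844), (20.314525604248047, 34.81450271606445), 5.606238842010498)
deck 13553 px 325.7 261.6 z [108.8 110.1 111.4] ((430.6786193847656, -14.1971435546875), (65.77745819091797, 260.7005920410156), 7.419764518737793)
```

View pics/w2.png

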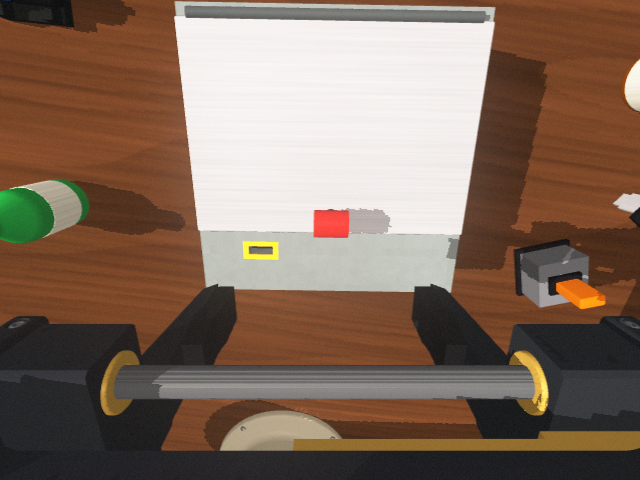

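The view shows the knob at (331,223), the slot at (260,250), the stand at (555,275) and the bottle at (30,212). Two cues agree: knob (483,-7.4,146), slot (434.1,56.9,110), case yaw 0.129.

```bash
cat > go.py <<'E'
from h import *
import sys
t=np.array([float(a) for a in sys.argv[1:4]]); yaw=float(sys.argv[4])
s=telemetry.observe(); q=s['tool_rot']
from scipy.spatial.transform import Rotation as R
M=R.from_quat([q[1],q[2],q[3],q[0]]).as_matrix(); y=np.arctan2(M[1,0],M[0,0])
print(s['time'],'tcp',s['tcp_pos'].round(1),'yaw',y.round(4),'F',s['force'].round(1),'w',round(s['grip_width'],1),s['qvel'].round(3).max())
print('tool shift mm',(M.T@(t-s['tcp_pos'])).round(1),'units',(M.T@(t-s['tcp_pos'])/40).round(2),'az units',round(-(yaw-y)*10,2),'tilt',M[:,2].round(4))
E
python3 -c "
from h import *
optics.snapshot('wrist')"; python3 go.py 483 -7.4 146 0.1293
```

```text
1.9667 tcp [481.7  -5.  300.3] yaw 0.1416 F [-0.4 -0.2 -0.3] w 87.5 0.003
tool shift mm [  1.1   2.6 154.3] units [0.03 0.06 3.86] az units 0.12 tilt [-7.e-04 -1.e-04 -1.e+00]
```

Request:
{"fn": "carry_out", "kwargs": {
  "plan": [
    {"tx": 0.03, "ty": 0.06, "tz": 0.4, "ax": 0, "ay": 0, "az": 0.12},
    {"tx": 0, "ty": 0, "tz": 0.6, "ax": 0, "ay": 0, "az": 0},
    {"tx": 0, "ty": 0, "tz": 0.8, "ax": 0, "ay": 0, "az": 0},
    {"tx": 0, "ty": 0, "tz": 0.8, "ax": 0, "ay": 0, "az": 0},
    {"tx": 0, "ty": 0, "tz": 0.6, "ax": 0, "ay": 0, "az": 0},
    {"tx": 0, "ty": 0, "tz": 0.4, "ax": 0, "ay": 0, "az": 0},
    {"tx": 0, "ty": 0, "tz": 0.2, "ax": 0, "ay": 0, "az": 0},
    {"tx": 0, "ty": 0, "tz": 0.06, "ax": 0, "ay": 0, "az": 0},
    {"tx": 0, "ty": 0, "tz": 0, "ax": 0, "ay": 0, "az": 0},
    {"tx": 0, "ty": 0, "tz": 0, "ax": 0, "ay": 0, "az": 0}
  ],
  "claw": 0.7,
  "force": 20
}}

```text
time: 2.8
tcp_pos: [483.6, -8.5, 147.3]
tool_rot: [0.0, 0.998, 0.063, 0.001]
force: [0.8, 0.2, 0.8]
grip_width: 61.5
grasp_force: 0.0
```

```bash
python3 go.py 483 -7.4 146 0.1293
```

```text
2.8 tcp [483.6  -8.5 147.3] yaw 0.1255 F [0.8 0.2 0.8] w 61.5 0.007
tool shift mm [-0.5 -1.2  1.2] units [-0.01 -0.03  0.03] az units -0.04 tilt [ 1.7e-03 -5.0e-04 -1.0e+00]
```

Aligned to about a millimetre, so I close on the knob.

Request:
{"fn": "carry_out", "kwargs": {
  "plan": [
    {"tx": 0, "ty": -0.02, "tz": 0.03, "ax": 0, "ay": 0, "az": 0},
    {"tx": 0, "ty": 0, "tz": 0, "ax": 0, "ay": 0, "az": 0},
    {"tx": 0, "ty": 0, "tz": 0, "ax": 0, "ay": 0, "az": 0},
    {"tx": 0, "ty": 0, "tz": 0, "ax": 0, "ay": 0, "az": 0},
    {"tx": 0, "ty": 0, "tz": 0, "ax": 0, "ay": 0, "az": 0},
    {"tx": 0, "ty": 0, "tz": 0, "ax": 0, "ay": 0, "az": 0},
    {"tx": 0, "ty": 0, "tz": 0, "ax": 0, "ay": 0, "az": 0},
    {"tx": 0, "ty": 0, "tz": 0, "ax": 0, "ay": 0, "az": 0},
    {"tx": 0, "ty": 0, "tz": 0, "ax": 0, "ay": 0, "az": 0},
    {"tx": 0, "ty": 0, "tz": 0, "ax": 0, "ay": 0, "az": 0}
  ],
  "claw": 0,
  "force": 20
}}

```text
time: 3.63
tcp_pos: [483.1, -6.8, 145.2]
tool_rot: [-0.0, 0.998, 0.063, 0.0]
force: [-1.1, 5.0, 3.9]
grip_width: 29.8
grasp_force: 20.0
```

Request:
{"fn": "carry_out", "kwargs": {
  "plan": [
    {"tx": 0.01, "ty": 0, "tz": -0.05, "ax": 0, "ay": 0, "az": 0},
    {"tx": 0.01, "ty": 0, "tz": -0.05, "ax": 0, "ay": 0, "az": 0},
    {"tx": 0.01, "ty": 0, "tz": -0.05, "ax": 0, "ay": 0, "az": 0},
    {"tx": 0.01, "ty": 0, "tz": -0.05, "ax": 0, "ay": 0, "az": 0},
    {"tx": 0.01, "ty": 0, "tz": -0.05, "ax": 0, "ay": 0, "az": 0},
    {"tx": 0.01, "ty": 0, "tz": -0.04, "ax": 0, "ay": 0, "az": 0},
    {"tx": 0, "ty": 0, "tz": 0, "ax": 0, "ay": 0, "az": 0},
    {"tx": 0, "ty": 0, "tz": 0, "ax": 0, "ay": 0, "az": 0},
    {"tx": 0, "ty": 0, "tz": 0, "ax": 0, "ay": 0, "az": 0},
    {"tx": 0, "ty": 0, "tz": 0, "ax": 0, "ay": 0, "az": 0}
  ]
}}

```text
time: 4.47
tcp_pos: [485.3, -6.5, 156.1]
tool_rot: [-0.0, 0.998, 0.063, -0.0]
force: [1.6, 4.8, -4.7]
grip_width: 29.8
grasp_force: 20.0
```

Request:
{"fn": "carry_out", "kwargs": {
  "plan": [
    {"tx": 0.01, "ty": 0, "tz": -0.05, "ax": 0, "ay": 0, "az": 0},
    {"tx": 0.01, "ty": 0, "tz": -0.05, "ax": 0, "ay": 0, "az": 0},
    {"tx": 0.01, "ty": 0, "tz": -0.05, "ax": 0, "ay": 0, "az": 0},
    {"tx": 0, "ty": 0, "tz": 0, "ax": 0, "ay": 0, "az": 0},
    {"tx": 0, "ty": 0, "tz": 0, "ax": 0, "ay": 0, "az": 0},
    {"tx": 0, "ty": 0, "tz": 0, "ax": 0, "ay": 0, "az": 0},
    {"tx": 0, "ty": 0, "tz": 0, "ax": 0, "ay": 0, "az": 0},
    {"tx": 0, "ty": 0, "tz": 0, "ax": 0, "ay": 0, "az": 0},
    {"tx": 0, "ty": 0, "tz": 0, "ax": 0, "ay": 0, "az": 0},
    {"tx": 0, "ty": 0, "tz": 0, "ax": 0, "ay": 0, "az": 0}
  ]
}}

```text
time: 5.3
tcp_pos: [486.8, -6.4, 162.2]
tool_rot: [-0.0, 0.998, 0.063, 0.0]
force: [4.1, 5.7, -4.3]
grip_width: 30.0
grasp_force: 20.0
```

Force stays low at 17 mm of rise. I'll check in the wrist depth that the lid really follows.

```bash
python3 fit.py w3
python3 - <<'E'
from h import *
z=load('w3')
for u,v in((250,180),(330,120),(330,60),(420,180),(250,60)):
    print(u,v,world(z,u,v).round(1))
d=z['d']
V,U=np.mgrid[0:300:4,150:500:4]
P=np.array([world(z,a,b,d[b,a]) for a,b in zip(U.ravel(),V.ravel()) if d[b,a]>0])
c=np.array([532.3,-1.0]);X=(P[:,:2]-c)@[.9917,.1288];Y=(P[:,:2]-c)@[-.1288,.9917]
for x in range(-130,120,20):
    m=(abs(X-x)<6)&(abs(Y)>25)&(abs(Y)<115)&(P[:,2]<150)&(P[:,2]>90); print(x,m.sum(),np.median(P[m,2]).round(1) if m.any() else '')
E
```

```text
5.35 [486.8  -6.4 162.1] yaw 0.12575443727349497
knob 1282 px 324.4 305.0 z [159.5 166.4 169.8] ((495.9234313964844, -10.428707122802734), (37.63650894165039, 18.141122817993164), 66.4166259765625)
knobtop 1282 px 324.4 305.0 z [159.5 166.4 169.8] ((495.9234313964844, -10.428707122802734), (37.63650894165039, 18.141122817993164), 66.4166259765625)
slot none
deck 2049 px 328.8 347.5 z [109.1 110.1 111.2] ((435.9035949707031, -13.626724243164062), (30.04684829711914, 260.96453857421875), 7.509879112243652)
250 180 [539.7  35.7 126.8]
330 120 [571.9   0.6 123.8]
330 60 [597.3   3.9 120.9]
420 180 [550.1 -46.5 126.7]
250 60 [592.7  39.5 121.9]
-130 0 
-110 0 
-90 0 
-70 0 
-50 130 132.8
-30 370 131.0
-10 359 129.0
10 411 126.9
30 398 124.8
50 423 122.8
70 428 120.7
90 223 118.9
110 0
```

The lid plane slopes at 0.099 rad, well beyond the 0.05–0.06 catch, with small force. It is free, so the key stays where it is. I open the lid along its arc.

Request:
{"fn": "carry_out", "kwargs": {
  "plan": [
    {"tx": 0.067, "ty": 0, "tz": -0.178, "ax": 0, "ay": 0, "az": 0},
    {"tx": 0.067, "ty": 0, "tz": -0.178, "ax": 0, "ay": 0, "az": 0},
    {"tx": 0.083, "ty": 0, "tz": -0.171, "ax": 0, "ay": 0, "az": 0},
    {"tx": 0.083, "ty": 0, "tz": -0.171, "ax": 0, "ay": 0, "az": 0},
    {"tx": 0.098, "ty": 0, "tz": -0.163, "ax": 0, "ay": 0, "az": 0},
    {"tx": 0.098, "ty": 0, "tz": -0.163, "ax": 0, "ay": 0, "az": 0},
    {"tx": 0.112, "ty": 0, "tz": -0.154, "ax": 0, "ay": 0, "az": 0},
    {"tx": 0.112, "ty": 0, "tz": -0.154, "ax": 0, "ay": 0, "az": 0},
    {"tx": 0.125, "ty": 0, "tz": -0.143, "ax": 0, "ay": 0, "az": 0},
    {"tx": 0.125, "ty": 0, "tz": -0.143, "ax": 0, "ay": 0, "az": 0}
  ],
  "claw": 0,
  "force": 25
}}

```text
time: 6.18
tcp_pos: [524.6, -1.4, 227.8]
tool_rot: [-0.0, 0.998, 0.063, -0.001]
force: [-3.8, 4.8, -2.2]
grip_width: 29.5
grasp_force: 25.0
```

Request:
{"fn": "carry_out", "kwargs": {
  "plan": [
    {"tx": 0.138, "ty": 0, "tz": -0.131, "ax": 0, "ay": 0, "az": 0},
    {"tx": 0.138, "ty": 0, "tz": -0.131, "ax": 0, "ay": 0, "az": 0},
    {"tx": 0.149, "ty": 0, "tz": -0.118, "ax": 0, "ay": 0, "az": 0},
    {"tx": 0.149, "ty": 0, "tz": -0.118, "ax": 0, "ay": 0, "az": 0},
    {"tx": 0.159, "ty": 0, "tz": -0.104, "ax": 0, "ay": 0, "az": 0},
    {"tx": 0.159, "ty": 0, "tz": -0.104, "ax": 0, "ay": 0, "az": 0},
    {"tx": 0.167, "ty": 0, "tz": -0.09, "ax": 0, "ay": 0, "az": 0},
    {"tx": 0.167, "ty": 0, "tz": -0.09, "ax": 0, "ay": 0, "az": 0},
    {"tx": 0.175, "ty": 0, "tz": -0.074, "ax": 0, "ay": 0, "az": 0},
    {"tx": 0.175, "ty": 0, "tz": -0.074, "ax": 0, "ay": 0, "az": 0}
  ]
}}

```text
time: 7.02
tcp_pos: [587.6, 6.7, 269.6]
tool_rot: [-0.0, 0.998, 0.063, -0.001]
force: [-3.8, 5.4, -0.5]
grip_width: 29.7
grasp_force: 25.0
```

Request:
{"fn": "carry_out", "kwargs": {
  "plan": [
    {"tx": 0, "ty": 0, "tz": 0, "ax": 0, "ay": 0, "az": 0},
    {"tx": 0, "ty": 0, "tz": 0, "ax": 0, "ay": 0, "az": 0},
    {"tx": 0, "ty": 0, "tz": 0, "ax": 0, "ay": 0, "az": 0},
    {"tx": 0, "ty": 0, "tz": 0, "ax": 0, "ay": 0, "az": 0},
    {"tx": 0, "ty": 0, "tz": 0, "ax": 0, "ay": 0, "az": 0},
    {"tx": 0, "ty": 0, "tz": 0, "ax": 0, "ay": 0, "az": 0},
    {"tx": 0, "ty": 0, "tz": 0, "ax": 0, "ay": 0, "az": 0},
    {"tx": 0, "ty": 0, "tz": 0, "ax": 0, "ay": 0, "az": 0},
    {"tx": 0, "ty": 0, "tz": 0, "ax": 0, "ay": 0, "az": 0},
    {"tx": 0, "ty": 0, "tz": 0, "ax": 0, "ay": 0, "az": 0}
  ]
}}

```text
time: 7.85
tcp_pos: [587.4, 6.7, 269.6]
tool_rot: [-0.0, 0.998, 0.063, -0.0]
force: [-2.7, 5.6, 2.6]
grip_width: 29.8
grasp_force: 25.0
```

Run:
```python
from h import *
snap('scene','s1');s=telemetry.observe();print(s['tcp_pos'],s['force'],abs(s['qvel']).max(),s['grip_width'],s['grasp_force'])
h=np.array([532.3,-1.0])+115*np.array([.9917,.1288]);r=(s['tcp_pos'][:2]-h)@[.9917,.1288];zz=s['tcp_pos'][2]-110
print('r',np.hypot(r,zz),'theta',np.arctan2(zz,-r)-np.arctan2(36,165))
```

```text
[587.42705325   6.66625279 269.57678863] [-3.65832832  6.02449343  2.19668383] 0.0023320400772114166 29.446785501712387 25.000039860606194
r 170.2561298194169 theta 0.9999132790071744
```

View pics/s1.png

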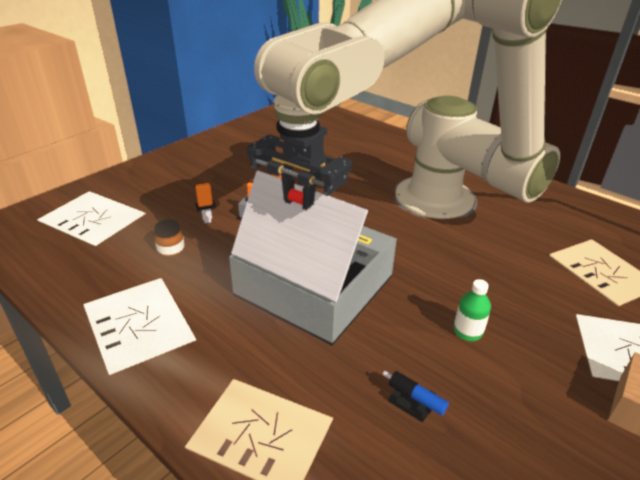

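The lid stands open at about 57°, with its knob (297,197) still between the fingers. Everything else is where it was, and the arm is at rest.

```bash
python3 -c "
from h import *
print(job_done())"
```

```text
the job is handed in; nothing more can be done
None
```

The tug showed the lid was not caught, so I left the release key in its stand, opened the lid to about 57°, and handed the job in at rest with the gripper still holding the knob.

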